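# Set the food mill's shaft by its flat and hold the collar on it

### The job

Get the food mill's drive ready for me to tighten the collar's set-screw: press the proud left edge of its cover plate down until the cover lies flush, then take the bare shaft between your fingers on its flat and turn it until the flat faces the pointer ridge at the front of the housing. Then lower the set-screw collar (not the plain spacer ring) over the shaft, screw towards the flat and the front, and finish still holding it there with the fingers, level and about 10 mm clear above the cover, without letting go. Leave the spacer ring, spice jar, bowl and glass where they are.

Things in the scene. Friction and masses are not known exactly. Their poses are not given: they have to be found in the camera images.
- housing: fixed white drive base of a food mill, 170 x 170 mm, 50 mm high, four feet. Origin: centre of its underside, straight below the shaft axis; z up; its front is its -x side, marked by a small black pointer ridge (10 x 5 mm, 3.5 mm high) on the top's front edge, and by a dial on the front face. A square bay in the top holds the cover.
- seat (a point): point on the shaft axis at the height of the upper face of the flush cover and housing top (50 mm above the worktop); axes as the housing's.
- cover (a joint): hinge of the steel cover plate (130 x 130 x 6 mm, 40 mm hole round the shaft), clipped in along its right (housing -y) edge. 0 = flush with the housing's top; positive = left (housing +y) edge raised, in rad (starts 0.07 to 0.12, so 9 to 16 mm proud). Stays where left; pushing the left edge down takes about 3 to 5 N; hard stop at 0.
- cover_edge (a point): point on the cover's upper face 12 mm in from the middle of its raised left edge, 53 mm from the shaft axis to housing +y when flush: the place to press.
- shaft (a joint): turn of the upright steel drive shaft, rad, positive anticlockwise from above. 0 = the flat faces the housing's front (-x, pointer ridge). Starts 0.6 to 1.6. Friction 0.06 N m; stays where left; stops at -2.4 and 2.4.
- shaft_end: the bare upper end of the shaft: 24 mm diameter, ends 45 mm above the flush cover; one flat, 6.5 mm from the axis, from 6 mm above the cover to the end. Origin on the axis at flush-cover height; z up, -x straight out of the flat. Fingers on the flat and the round back stand 18.5 mm apart (middle 2.75 mm from the axis, away from the flat); on the round up to 24 mm.
- collar: loose aluminium shaft collar, 46 mm outside, 28 mm bore, 26 mm high, 0.1 to 0.14 kg, lying flat. Origin: centre of its underside, z up. A dark set-screw goes through its wall at -x, 13 mm up: 11 mm head 7 mm proud, 6 mm thick tip reaching in to 8.5 mm from the axis, so it passes down the shaft only with the screw over the flat (within about 0.35 rad). Grip it across its y axis.
- collar_screw (a point): outer end of the set-screw's head, 30 mm from the collar's axis along the collar's -x, 13 mm above its underside; axes as the collar's.
- spacer: plain aluminium ring without a screw, 60 mm outside, 36 mm bore, 10 mm high, loose on the worktop; not needed. It and the collar may lie in either order. Origin: centre of underside.
- spice_jar: loose spice jar with dark cap, 41 mm across, 105 mm high; leave alone. Origin: centre of underside.
- bowl: small dark bowl, 53 mm across, 26 mm high; leave alone. Origin: centre of underside.
- glass: drinking glass, 81 mm across, 92 mm high; leave alone. Origin: centre of underside.

How it is judged:
On the way, in this order (a step that is already met when the one before it is completed fails the run):
1. the cover is pressed flush (value of joint cover below 0.015 rad), for 0.2 s.
2. the fingers, gripping the bare shaft, have turned its flat to the front (value of joint shaft between -0.2 and 0.2 rad and contact force between the fingers and shaft_end above 2 N and value of joint cover below 0.015 rad and horizontal distance between collar and seat above 0.08 m), for 0.2 s.
At the end, for the whole second after the job is handed in: Cover flush (under 0.015 rad); shaft's flat within 0.25 rad of the front; collar round the shaft (axis within 5 mm), screw over the flat within 0.3 rad, tilt under 0.12 rad, its underside 5 to 16 mm above the cover, gripped by the fingers (over 3 N) and still (value of joint cover below 0.015 rad and value of joint shaft between -0.25 and 0.25 rad and horizontal distance between collar and seat below 0.005 m and z of collar in the frame of seat between 0.005 and 0.016 m and angle between collar's own z axis and vertical below 0.12 rad and angle between the x axis of collar and the x axis of shaft_end, either way round below 0.3 rad and x of collar_screw in the frame of shaft_end below -0.02 m and contact force between the fingers and collar above 3 N and linear speed of collar below 0.02 m/s); the arm keeps its last pose, push and grip.
It fails at once if a bystander is pushed away (distance of any of spacer, spice_jar, bowl, glass from where it was at the start of the episode above 0.03 m).
It also fails if it takes over 59 s, if anything falls off the work surface, if the arm or the gripper's body presses on something with over 40 N, if the wrist force passes 120 N, or if a joint passes its speed limit or range.

### The arm

A 7-joint arm with a two-finger parallel gripper is mounted at the origin on a cart in front of the work surface, level with it; the furniture and walls round the work are solid. World frame = base frame: x ahead of the robot, y to its left, z up, the work surface at z = 0. Lengths are in m, angles in rad, forces in N, time in s.
With the tool pointing down it reaches from about 0.4 to 0.875 m from the base axis. Payload 19.3 kg.
Tool frame: the origin (TCP) lies midway between the tips of the shut fingers; the grasp point (between the pads) lies 19 mm behind it; z points along the fingers, y is the line along which they close (so a half turn about z gives the same grasp; the last joint's range is limited). The gripper opens to 85 mm and grips with 20 to 120 N. Pads are 22 mm wide; open, the fingers measure 114 mm over their backs; the gripper's body (76 mm by 85 mm) begins 54 mm behind the grasp point. The pads swing forward as they close: fully open they stand 13 mm farther back than shut.
Start: joints at [-1.348, 0.521, -0.036, 1.599, 0.021, 1.021, -0.113], TCP at [0.18, 0.598, 0.231] pointing down, gripper open.
Joint ranges: [-2.91, 2.91], [-0.3, 2.13], [-1.5, 1.42], [0.17, 2.43], [-1.26, 4.41], [0.16, 1.93], [-2.52, 2.52]. Speed limits (rad/s): [1.89, 1.89, 2.39, 2.39, 3.01, 3.01, 3.01].

### API

Orientations are given as [roll, pitch, yaw] about the fixed x, y, z axes, in that order (R = Rz(yaw) Ry(pitch) Rx(roll)).
In Python, from workcell import bot gives the robot as it stands.
- The arm moves only by the shell command python3 nudge.py [FORCE], which reads ROWS from standard input. ROWS is a JSON list that holds a single list of rows (three levels of brackets), with 1 to 5 rows, each of 7 numbers: the finger opening in m, then dx, dy, dz in shares of 0.8 m (1.0 is 0.8 m), then a rotation vector rx, ry, rz in fractions of the full range, 1 being 2 pi rad; each row is the pose to reach, as a shift and turn from the pose commanded when the command began, along the tool's axes at that moment; what a row does not reach only later rows make up. A row lasts 1/8 s, in which the tool goes at most 0.0625 m and 0.188 rad, less where a joint would pass 70% of its speed; a pose out of reach is approached as far as the arm can. The fingers move at their own pace and stop on an object; FORCE is the grip in N (left out, the last holds). Time passes only in rows, so rows that do not move let the fingers close. It prints the time, the measured TCP pose, the force, the opening and the grip force at its end. Input that does not fit is refused with a message, and nothing moves.
- bot.observe(): the state, without advancing time (a new reading comes with each control period).
- bot.grab_frame(name): name is "scene" or "top" or "wrist"; returns the picture (480x640x3 uint8, blue, green, red); there is no depth.
- bot.calibration(name): a dict with "vfov" (degrees; the focal length in pixels is half the picture's height over the tangent of half this angle, whatever the lens; pixels are square), "cx", "cy" (the principal point, pixels), "dist_coeffs" ([k1, k2, p1, p2, k3] as OpenCV has them; the pictures are not rectified), "eye" and "attitude" of the camera in the world. Camera axes: x right, y down, z forward; pixel columns grow to the right and rows downward; lengths in m; the calibration is good to about 2 mm. A picture is of the moment at which its call begins: read the wrist's pose just before it. calibration takes no time and is no camera call; for the wrist camera it gives the pose at the moment of the call.
- bot.job_done(): hands the job in; it is judged then, once.
The state is a dict: "clock": time; "qpos": joint angles; "qd": joint speeds; "joint_efforts": joint torques, N m; "position": TCP position; "tool_rot": TCP orientation; "force": force on the tool from outside, world axes, zero at the start; "moment": the same for the moment, N m; "grip_width": finger opening in m; "finger_force": force on a finger pad.
Only numpy, scipy, OpenCV 4.12 (cv2) and the standard library are available. Lean on these libraries where they do the work, as an engineer would, in place of code of your own. Each camera call takes 0.05 s, during which the arm holds its last target. There are 200 camera calls.

## Working session

There is one attempt and no reset: what is moved stays moved. The work goes in short steps, Python scripts to look and compute and a shell command to move; the robot and the scene stay as the last step left them, time stands still between calls to the robot, and variables do not carry over. Pictures are saved under pics/ and viewed, at most 10 in all, crops included, and the job is handed in when it is done.

```bash
ls; mkdir -p pics; cat > h.py <<'E'
import numpy as np,cv2
from scipy.spatial.transform import Rotation as R
from workcell import bot
def K(c):
    f=240/np.tan(np.radians(c['vfov'])/2); return np.array([[f,0,c['cx']],[0,f,c['cy']],[0,0,1.]])
def att(a):
    a=np.array(a,float)
    return a if a.shape==(3,3) else R.from_euler('xyz',a).as_matrix()
def plane(c,px,z):
    px=np.array(px,float).reshape(-1,1,2)
    u=cv2.undistortPoints(px,K(c),np.array(c['dist_coeffs'],float))[:,0]
    d=np.c_[u,np.ones(len(u))]@att(c['attitude']).T; e=np.array(c['eye'])
    return e+d*((z-e[2])/d[:,2])[:,None]
def proj(c,P):
    A=att(c['attitude']);Rm=A.T;t=-Rm@np.array(c['eye'])
    return cv2.projectPoints(np.array(P,float).reshape(-1,1,3),cv2.Rodrigues(Rm)[0],t,K(c),np.array(c['dist_coeffs'],float))[0][:,0]
def tool(p_goal):
    s=bot.observe();M=att(s['tool_rot']);return M.T@(np.array(p_goal)-np.array(s['position']))
E
python3 - <<'E'
from h import *
for n in('scene','top','wrist'):
    print(n,bot.calibration(n)); cv2.imwrite(f'pics/{n}0.png',bot.grab_frame(n))
print(bot.observe())
E
```

```text
nudge.py
pics
workcell.py
scene {'vfov': 55.331372929219604, 'cx': 325.6085884485616, 'cy': 234.7790898448773, 'dist_coeffs': array([-0.01921115,  0.        ,  0.        ,  0.        ,  0.        ]), 'eye': array([-0.15211091, -0.55403439,  0.84249343]), 'attitude': array([-2.34235114,  0.01591212, -0.84547156])}
top {'vfov': 52.90706086565217, 'cx': 328.2879696063079, 'cy': 235.45896761852248, 'dist_coeffs': array([-0.04597354,  0.        ,  0.        ,  0.        ,  0.        ]), 'eye': array([ 0.23257235, -0.00902056,  1.26875433]), 'attitude': array([-2.98222216, -0.00820833, -1.56002899])}
wrist {'vfov': 66.60272442389707, 'cx': 316.94506690031807, 'cy': 240.6359599798595, 'dist_coeffs': array([-0.07135393,  0.        ,  0.        ,  0.        ,  0.        ]), 'eye': array([0.10966468, 0.61863235, 0.37229954]), 'attitude': array([ 2.85177642e+00, -9.98650470e-05,  1.27876829e+00])}
{'clock': 0.15, 'qpos': array([-1.34819521,  0.52190895, -0.03631493,  1.59984816,  0.02120831,
        1.02109796, -0.11279118]), 'qd': array([-1.76778721e-03, -2.53617865e-03,  5.14527767e-04,  8.04023312e-04,
        3.63030422e-05,  1.00935601e-03,  1.88836726e-04]), 'joint_efforts': array([ 1.82344418e-03, -9.27388930e+01,  1.98056482e+00, -3.70061123e+01,
        1.80656224e-02,  6.36384779e-03, -4.36934977e-05]), 'position': array([0.18036364, 0.59815577, 0.23084859]), 'tool_rot': array([-3.14071829e+00,  7.14084401e-05,  2.84878106e+00]), 'force': array([-0.20104165,  0.37699695,  0.75198956]), 'moment': array([ 0.00449282, -0.08628351, -0.032458  ]), 'finger_force': 0.0, 'grip_width': 0.08568355786956744}
```

View pics/top0.png

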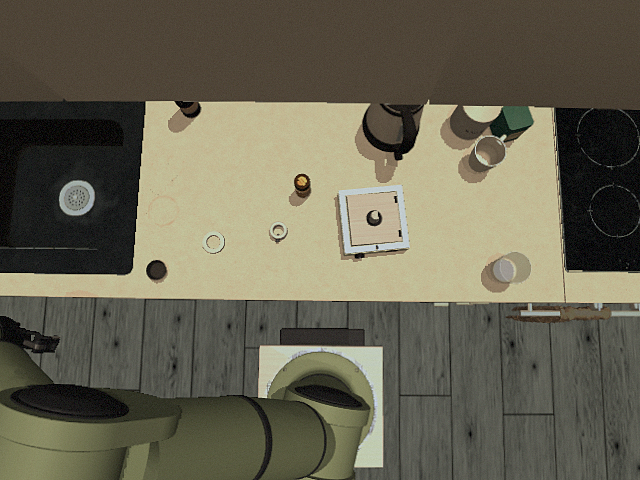

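View pics/scene0.png

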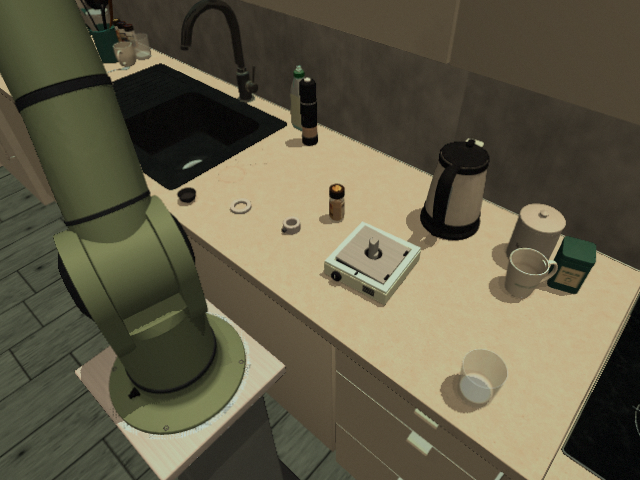

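The top view shows the housing centred at about (375,220), the collar at (279,231) with its screw at the lower left, the spacer at (213,242), the jar at (302,185), the bowl at (156,270) and the glass at (503,270). I'll zoom in on the work area.

```bash
python3 - <<'E'
from h import *
im=cv2.imread('pics/top0.png')
cv2.imwrite('pics/crop1.png',cv2.resize(im[170:270,260:420],None,fx=5,fy=5,interpolation=cv2.INTER_CUBIC))
c=bot.calibration('top')
for n,p,z in[('housing corners',[(340,189),(402,185),(409,247),(345,255)],.05),('pointer',[(377,247)],.052),('collar',[(279,231)],.026),('spacer',[(213,242)],.01),('jar',[(302,185)],.1),('shafttop',[(376,214)],.095)]: print(n,plane(c,p,z).round(4))
E
```

```text
housing corners [[ 0.5513 -0.0461  0.05  ]
 [ 0.5643 -0.2079  0.05  ]
 [ 0.4012 -0.2236  0.05  ]
 [ 0.3787 -0.06    0.05  ]]
pointer [[ 0.4    -0.1414  0.052 ]]
collar [[0.4427 0.1118 0.026 ]]
spacer [[0.4138 0.2869 0.01  ]]
jar [[0.5473 0.0504 0.1   ]]
shafttop [[ 0.4768 -0.1346  0.095 ]]
```

View pics/crop1.png

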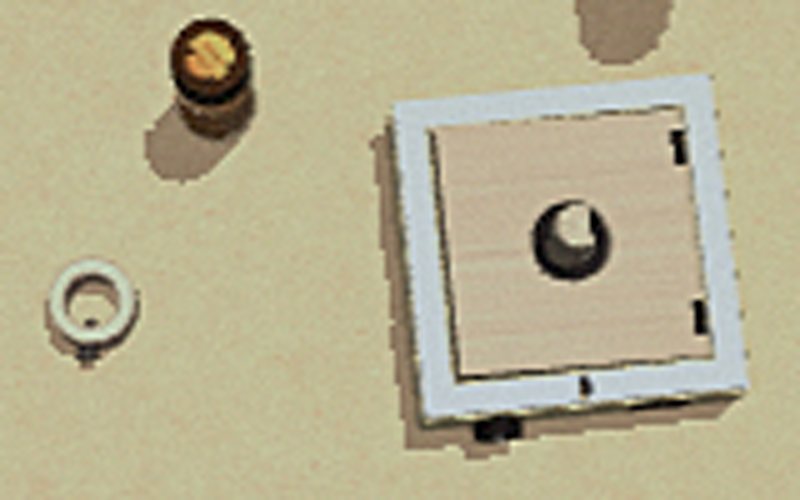

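The crop shows the collar's screw pointing down and slightly left (world -x), the housing turned by about +0.09 rad, and the shaft at about (575,235). Next I move the wrist camera to between the two.

Careful with the scale: shifts go in shares of 0.8 m and turns go in shares of 2 pi rad. That gives: -0.22 m / 0.8 = -0.275, -0.2 m / 0.8 = -0.25.

```bash
R='x'; echo '[[[0.0,-0.25,-0.275,0,0,0,0],[0.0,-0.25,-0.275,0,0,0,0],[0.0,-0.25,-0.275,0,0,0,0],[0.0,-0.25,-0.275,0,0,0,0],[0.0,-0.25,-0.275,0,0,0,0]]]' | python3 nudge.py
python3 -c "
from h import *
print(tool([.45,0,.25]),bot.observe()['qpos'])"
```

```text
clock: 0.78
position: [0.3092, 0.3276, 0.2314]
tool_rot: [-3.141, 0.0, 2.847]
force: [1.4, 0.5, -0.0]
grip_width: -0.0
finger_force: 0.0
[-0.22972508 -0.27270426 -0.01856657] [-0.96426567  0.24435665  0.02158426  2.03974356 -0.00660515  0.85761417
  0.33768245]
```

Scaled: -0.273 m / 0.8 = -0.3413, -0.23 m / 0.8 = -0.2875.

```bash
echo '[[[0.0,-0.2875,-0.3413,-0.025,0,0,0],[0.0,-0.2875,-0.3413,-0.025,0,0,0],[0.0,-0.2875,-0.3413,-0.025,0,0,0],[0.0,-0.2875,-0.3413,-0.025,0,0,0],[0.0,-0.2875,-0.3413,-0.025,0,0,0]]]' | python3 nudge.py
echo '[[[0.0,-0.05,-0.0625,0,0,0,0],[0.0,-0.05,-0.0625,0,0,0,0],[0.0,-0.05,-0.0625,0,0,0,0]]]' | python3 nudge.py
python3 - <<'E'
from h import *
c=bot.calibration('wrist');cv2.imwrite('pics/w1.png',bot.grab_frame('wrist'))
print(c,bot.observe()['qpos'])
np.save('w1.npy',c,allow_pickle=True)
E
```

```text
clock: 1.4
position: [0.4324, 0.0416, 0.2491]
tool_rot: [3.141, 0.0, 2.849]
force: [1.4, 1.0, -0.5]
grip_width: -0.0002
finger_force: 0.0
clock: 1.78
position: [0.4556, -0.0156, 0.2486]
tool_rot: [-3.142, -0.001, 2.848]
force: [-0.3, 1.5, 0.4]
grip_width: -0.0001
finger_force: 0.0
{'vfov': 66.60272442389707, 'cx': 316.94506690031807, 'cy': 240.6359599798595, 'dist_coeffs': array([-0.07135393,  0.        ,  0.        ,  0.        ,  0.        ]), 'eye': array([0.38498593, 0.00473459, 0.39012828]), 'attitude': array([ 2.85244014e+00, -1.03570302e-03,  1.27833481e+00])} [-0.3335833   0.23565083  0.28249003  2.01611132 -0.08344665  0.90102174
  1.27232838]
```

View pics/w1.png

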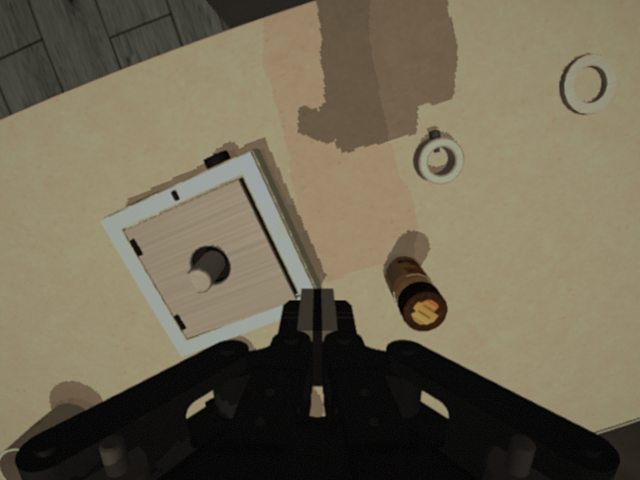

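The wrist picture shows the housing corners (103,218), (253,152) and (185,355), the pointer (175,195), the shaft top at about (202,280), the collar (439,159) and its screw (434,134).

```bash
python3 - <<'E'
from h import *
c=np.load('w1.npy',allow_pickle=True).item()
P=lambda p,z:plane(c,p,z).round(4)[:,:2]
A=P([(103,218),(253,152),(185,355)],.05);print(A)
e=A[0]-A[1];print('len',np.linalg.norm(e),'housing yaw',np.arctan2(e[0],-e[1]));print('centre',(A[1]+A[2])/2)
e=A[2]-A[0];print('len',np.linalg.norm(e),np.arctan2(e[1],e[0]))
print('pointer',P((175,195),.052),'collar',P((439,159),.026),'screw',P((434,134),.015),'spacer',P((587,83),.01))
im=cv2.imread('pics/w1.png')
a=cv2.resize(im[225:310,165:250],(595,595),interpolation=cv2.INTER_CUBIC);a=cv2.convertScaleAbs(a,alpha=1.4)
cv2.imwrite('pics/crop2.png',a)
E
```

```text
[[ 0.3995 -0.2178]
 [ 0.3845 -0.0556]
 [ 0.5651 -0.1994]]
len 0.16289211153398436 housing yaw 0.09221613316537293
centre [ 0.4748 -0.1275]
len 0.1666190865417285 0.11065722117389563
pointer [[ 0.3999 -0.139 ]] collar [[0.4431 0.1133]] screw [[0.4193 0.1169]] spacer [[0.4126 0.2834]]
```

View pics/crop2.png

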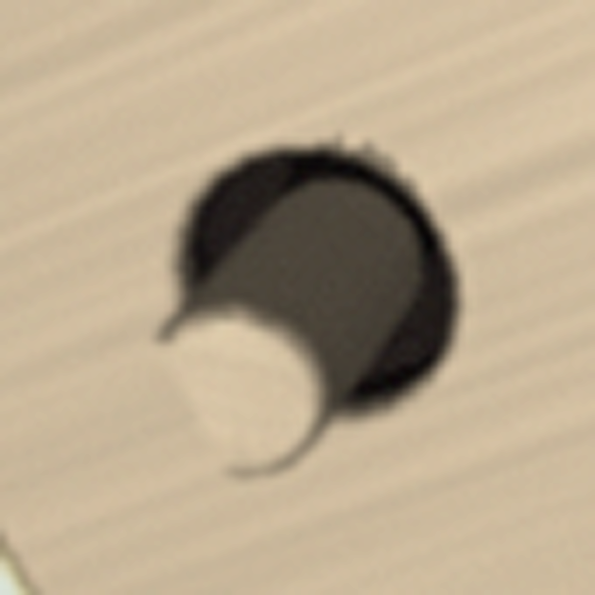

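The crop shows the pale shaft top with a round rim through (200,313), (275,325), (322,400) and (265,470). The straight chord runs from about (165,345) to (228,470), so the flat faces image left and slightly down. I'll fit these.

```bash
python3 - <<'E'
from h import *
from scipy.optimize import least_squares
c=np.load('w1.npy',allow_pickle=True).item()
f=lambda p:np.array(p)/7.+[165,225]
r=plane(c,f([(165,338),(200,313),(235,310),(275,325),(310,360),(322,400),(305,440),(265,470),(232,472)]),.095)[:,:2]
s=least_squares(lambda v:np.hypot(*(r-v).T)-.012,r.mean(0));print('shaft',s.x,s.fun.round(4))
ch=plane(c,f([(165,345),(228,470)]),.095)[:,:2];d=ch[1]-ch[0]
n=np.array([-d[1],d[0]]);m=ch.mean(0)-s.x; n*=np.sign(n@m);print('chord len',np.hypot(*d),'mid off',m,np.hypot(*m))
for v in(n,m):print('flat world az',np.arctan2(v[1],v[0]),'shaft q',(np.arctan2(v[1],v[0])-(np.pi+.095)+np.pi)%(2*np.pi)-np.pi)
h=plane(c,f([(315,150),(190,250),(455,290),(360,410),(430,200)]),.05)[:,:2]
print('hole',least_squares(lambda v:np.hypot(*(h-v).T)-.02,h.mean(0)).x)
E
```

```text
shaft [ 0.47458096 -0.13164903] [-0.0016 -0.0008 -0.0005 -0.0003 -0.0001  0.     -0.0008 -0.001  -0.0014]
chord len 0.018137015899116253 mid off [ 0.00061001 -0.00444559] 0.004487244482028686
flat world az -1.507678392011843 shaft q 1.5389142615779496
flat world az -1.4344301613447283 shaft q 1.6121624922450648
hole [ 0.47614261 -0.1325891 ]
```

The shaft is at about (0.4745,-0.1325), the shaft joint is near 1.55 and the housing yaw is 0.09. I'll go over the press point and turn the tool so its narrow side is toward the shaft.

```bash
python3 -c "
from h import *
print(tool([.4697,-.0797,.10]))"
```

```text
[-0.03224149 -0.05788524  0.14859514]
```

```bash
echo '[[[0.0,0,0,0,0,0,0],[0.0,0,0,0,0,0,0]]]' | python3 nudge.py; python3 -c "
from h import *
print(tool([.4697,-.0797,.10]))"
```

```text
clock: 2.08
position: [0.4557, -0.0151, 0.2488]
tool_rot: [3.141, -0.0, 2.85]
force: [-0.3, -0.1, -0.0]
grip_width: -0.0001
finger_force: 0.0
[-0.03193724 -0.05790187  0.14882061]
```

Settled, so the measured pose matches the command. I'll turn and descend.

Scaled: 0.149 m / 0.8 = 0.1863, 0.12 m / 0.8 = 0.15, 1.19 rad / 6.2832 = 0.1894.

```bash
echo '[[[0.0,-0.04,-0.0725,0.075,0,0,0.1894],[0.0,-0.04,-0.0725,0.075,0,0,0.1894],[0.0,-0.04,-0.0725,0.15,0,0,0.1894],[0.0,-0.04,-0.0725,0.1863,0,0,0.1894],[0.0,-0.04,-0.0725,0.1863,0,0,0.1894]]]' | python3 nudge.py
echo '[[[0.0,0,0,0,0,0,0.0398],[0.0,0,0,0,0,0,0.0398],[0.0,0,0,0,0,0,0.0398]]]' | python3 nudge.py; python3 -c "
from h import *
print(tool([.4697,-.0797,.051]))"
```

```text
clock: 2.7
position: [0.4686, -0.0803, 0.0978]
tool_rot: [-3.138, -0.001, 1.906]
force: [-0.2, 0.8, -0.1]
grip_width: 0.0001
finger_force: 0.0
clock: 3.08
position: [0.4698, -0.0801, 0.0997]
tool_rot: [-3.141, 0.0, 1.663]
force: [0.2, -0.3, 1.3]
grip_width: 0.0002
finger_force: 0.0
[ 4.25454032e-04 -8.62254348e-05  4.87421809e-02]
```

Scaled: 0.047 m / 0.8 = 0.0588, 0.045 m / 0.8 = 0.0563.

```bash
echo '[[[0.0,0,0,0.0375,0,0,0],[0.0,0,0,0.0438,0,0,0],[0.0,0,0,0.05,0,0,0],[0.0,0,0,0.0563,0,0,0],[0.0,0,0,0.0588,0,0,0]]]' | python3 nudge.py
echo '[[[0.0,0,0,0.0013,0,0,0],[0.0,0,0,0.0025,0,0,0],[0.0,0,0,0.0038,0,0,0],[0.0,0,0,0.0038,0,0,0],[0.0,0,0,0.0038,0,0,0]]]' | python3 nudge.py
```

```text
clock: 3.7
position: [0.4699, -0.0805, 0.0529]
tool_rot: [3.141, -0.0, 1.662]
force: [-0.6, 2.7, 2.8]
grip_width: -0.0003
finger_force: 1.5
clock: 4.32
position: [0.4699, -0.0806, 0.05]
tool_rot: [3.141, -0.0, 1.661]
force: [-1.2, 3.0, 8.0]
grip_width: -0.0001
finger_force: 3.8
```

Scaled: 0.003 m / 0.8 = 0.0038, 0.002 m / 0.8 = 0.0025.

```bash
echo '[[[0.0,0,0,0.0025,0,0,0],[0.0,0,0,0.0038,0,0,0],[0.0,0,0,0.0038,0,0,0]]]' | python3 nudge.py; echo '[[[0.0,0,0,-0.0375,0,0,0],[0.0,0,0,-0.1125,0,0,0],[0.08,0,0,-0.125,0,0,0],[0.08,0,0,-0.125,0,0,0]]]' | python3 nudge.py
python3 -c "
from h import *
print(tool([.4745,-.1325,.15]))"
```

```text
clock: 4.7
position: [0.4702, -0.0806, 0.049]
tool_rot: [3.139, -0.002, 1.661]
force: [-14.8, 7.7, 76.3]
grip_width: -0.0001
finger_force: 38.0
clock: 5.2
position: [0.47, -0.0804, 0.147]
tool_rot: [3.14, -0.0, 1.662]
force: [0.1, -0.2, -0.9]
grip_width: 0.0357
finger_force: 0.0
[-0.05227161 -0.00025713 -0.00300905]
```

Scaled: -0.06 m / 0.8 = -0.075, -0.052 m / 0.8 = -0.065, -1.53 rad / 6.2832 = -0.2435.

```bash
echo '[[[0.06,-0.065,0,-0.05,0,0,-0.2435],[0.06,-0.065,0,-0.075,0,0,-0.2435],[0.06,-0.065,0,-0.075,0,0,-0.2435],[0.06,-0.065,0,-0.075,0,0,-0.2435],[0.06,-0.065,0,-0.075,0,0,-0.2435]]]' | python3 nudge.py
echo '[[[0.06,0,0,0,0,0,-0.0939],[0.06,0,0,0,0,0,-0.0939],[0.06,0,0,0,0,0,-0.0939],[0.06,0,0,0,0,0,-0.0939],[0.06,0,0,0,0,0,-0.0939]]]' | python3 nudge.py
python3 - <<'E'
from h import *
c=bot.calibration('wrist');im=bot.grab_frame('wrist')
print(c['eye'],bot.observe()['qpos']); np.save('w2.npy',c,allow_pickle=True);cv2.imwrite('pics/w2.png',im)
p=proj(c,[[.4745,-.1325,.05],[.4745,-.1325,.095]]);print(p)
E
```

```text
clock: 5.82
position: [0.4739, -0.1323, 0.2052]
tool_rot: [-3.141, -0.002, 2.605]
force: [-0.7, -0.0, -0.8]
grip_width: 0.0599
finger_force: 0.0
clock: 6.45
position: [0.4742, -0.1325, 0.2061]
tool_rot: [3.141, -0.001, -3.098]
force: [-0.2, 0.4, -0.5]
grip_width: 0.0602
finger_force: 0.0
[ 0.40056128 -0.13632664  0.34762136] [-0.04603242  0.3545282   0.25192581  1.97838898 -0.11826441  0.82337156
  1.88583849]
[[317.07874015 224.12150002]
 [317.19513693 239.21075678]]
```

View pics/w2.png

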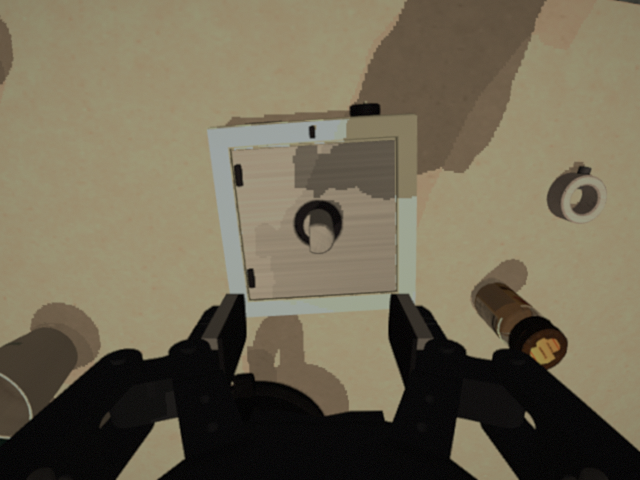

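The cover is flush, the shaft stands at about (320,230), the hole centre is about (318,224) and the pointer is at (312,131). I'll crop the shaft to measure the flat.

```bash
python3 - <<'E'
from h import *
im=cv2.imread('pics/w2.png')
a=cv2.resize(im[192:264,284:356],(720,720),interpolation=cv2.INTER_CUBIC)[:600];a=cv2.convertScaleAbs(a,alpha=1.5)
cv2.imwrite('pics/crop3.png',a)
E
```

```text
(no output)
```

View pics/crop3.png

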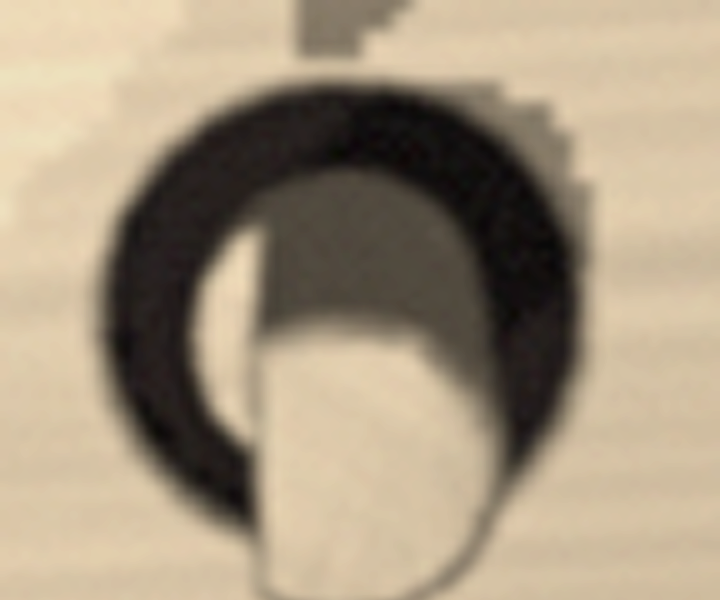

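The crop shows the flat edge running vertically from (258,345) to (262,590), facing image left. The hole spans x 103-580 and y 85-545.

```bash
python3 - <<'E'
from h import *
c=np.load('w2.npy',allow_pickle=True).item()
f=lambda p:np.array(p)/10.+[284,192]-[.5,.5]
print('hole',plane(c,f([(341,318)]),.05))
e=plane(c,f([(258,345),(262,590),(498,450)]),.095);print(e)
d=e[1]-e[0];print('edge az',np.arctan2(d[1],d[0]))
h=plane(c,[(312,131),(209,129),(417,115),(231,149),(396,139),(248,300),(397,292)],.05);print(h.round(4))
print(tool([.4745,-.1295,.063]))
E
```

```text
hole [[ 0.47377255 -0.13209485  0.05      ]]
[[ 0.46494039 -0.13855828  0.095     ]
 [ 0.48328477 -0.13756666  0.095     ]
 [ 0.47196493 -0.12101978  0.095     ]]
edge az 0.05400324855041007
[[ 0.3994 -0.1398  0.05  ]
 [ 0.4009 -0.221   0.05  ]
 [ 0.3832 -0.0584  0.05  ]
 [ 0.4158 -0.2038  0.05  ]
 [ 0.4023 -0.0731  0.05  ]
 [ 0.5471 -0.1913  0.05  ]
 [ 0.5336 -0.0585  0.05  ]]
[-0.00051577  0.00293103  0.14321049]
```

Shaft axis is (0.474,-0.132), housing yaw 0.10 and shaft joint 1.525. I'll descend and grip.

Scaled: 0.143 m / 0.8 = 0.1788, 0.06 m / 0.8 = 0.075.

```bash
echo '[[[0.05,0,0.0038,0.075,0,0,0],[0.05,0,0.0038,0.125,0,0,0],[0.05,0,0.0038,0.1625,0,0,0],[0.05,0,0.0038,0.1788,0,0,0],[0.05,0,0.0038,0.1788,0,0,0]]]' | python3 nudge.py
echo '[[[0.0,0,0,0,0,0,0],[0.0,0,0,0,0,0,0],[0.0,0,0,0,0,0,0],[0.0,0,0,0,0,0,0]]]' | python3 nudge.py 30
python3 -c "
from h import *
s=bot.observe();print(s['position'],s['force'],s['moment'])"
```

```text
clock: 7.12
position: [0.4741, -0.1295, 0.0636]
tool_rot: [3.142, -0.001, -3.095]
force: [0.4, -1.0, 0.7]
grip_width: 0.05
finger_force: 0.0
clock: 7.62
position: [0.4749, -0.1292, 0.0649]
tool_rot: [3.141, 0.002, -3.094]
force: [-1.2, 2.8, 10.1]
grip_width: 0.018
finger_force: 29.8
[ 0.47494852 -0.12917184  0.06487711] [-1.20997357  2.78273606 10.10900233] [0.59422764 0.34569934 0.05395882]
```

The opening is 18 mm, so the pads are on the flat. I'll turn about the shaft axis.

Scaled: -0.0022 m / 0.8 = -0.0028, -0.0018 m / 0.8 = -0.0023, 0.72 rad / 6.2832 = 0.1146.

```bash
echo '[[[0.0,-0.0006,0,0,0,0,0.0286],[0.0,-0.0013,-0.0003,0,0,0,0.0573],[0.0,-0.0018,-0.0005,0,0,0,0.0859],[0.0,-0.0023,-0.0009,0,0,0,0.1146],[0.0,-0.0028,-0.0013,0,0,0,0.1432]]]' | python3 nudge.py
echo '[[[0.0,-0.0006,0,0,0,0,0.0286],[0.0,-0.0013,-0.0003,0,0,0,0.0573],[0.0,-0.0018,-0.0005,0,0,0,0.0859],[0.0,-0.002,-0.0006,0,0,0,0.0995],[0.0,-0.002,-0.0006,0,0,0,0.0995]]]' | python3 nudge.py
echo '[[[0.0,0,0,0,0,0,0],[0.0,0,0,0,0,0,0],[0.0,0,0,0,0,0,0]]]' | python3 nudge.py
python3 -c "
from h import *
s=bot.observe();print(s['position'],s['force'],s['moment'],s['qpos'])"
```

```text
clock: 8.25
position: [0.4772, -0.1296, 0.0649]
tool_rot: [3.139, 0.0, 2.283]
force: [-2.4, 4.4, 9.1]
grip_width: 0.0177
finger_force: 30.0
clock: 8.88
position: [0.4782, -0.131, 0.0649]
tool_rot: [3.14, -0.001, 1.663]
force: [-0.1, 5.2, 12.4]
grip_width: 0.018
finger_force: 29.6
clock: 9.25
position: [0.4781, -0.131, 0.0648]
tool_rot: [3.139, -0.001, 1.664]
force: [-0.9, 6.3, 12.9]
grip_width: 0.0176
finger_force: 29.3
[ 0.47814639 -0.13096927  0.06484983] [-0.94974401  6.26502401 12.87549631] [ 1.1556054   0.14710748 -0.09579339] [-0.26552381  0.67609516  0.57457144  2.08340208 -0.68298925  0.57269137
  0.89480861]
```

The flat has been turned to the front and held. I'll release, rise and go above the collar.

Scaled: -0.12 m / 0.8 = -0.15, -0.06 m / 0.8 = -0.075.

```bash
echo '[[[0.05,0,0,0,0,0,0],[0.05,0,0,0,0,0,0],[0.05,0,0,0,0,0,0],[0.05,0,0,-0.075,0,0,0],[0.05,0,0,-0.15,0,0,0]]]' | python3 nudge.py
echo '[[[0.07,0.075,-0.0075,-0.025,0,0,-0.2117],[0.07,0.15,-0.0075,-0.025,0,0,-0.2117],[0.07,0.225,-0.0075,-0.025,0,0,-0.2117],[0.07,0.2913,-0.0075,-0.025,0,0,-0.2117],[0.07,0.2913,-0.0075,-0.025,0,0,-0.2117]]]' | python3 nudge.py
echo '[[[0.07,0,0,0,0,0,-0.0621],[0.07,0,0,0,0,0,-0.0621],[0.07,0,0,0,0,0,-0.0621],[0.07,0,0,0,0,0,-0.0621]]]' | python3 nudge.py
python3 - <<'E'
from h import *
c=bot.calibration('wrist');im=bot.grab_frame('wrist')
np.save('w3.npy',c,allow_pickle=True);cv2.imwrite('pics/w3.png',im)
p=proj(c,[.4431,.1133,.026])[0].astype(int);print(p)
x,y=p; x0,y0=max(x-130,0),max(y-90,0);a=im[y0:y0+180,x0:x0+260];print(x0,y0)
cv2.imwrite('pics/crop4.png',cv2.convertScaleAbs(cv2.resize(a,None,fx=3,fy=3,interpolation=cv2.INTER_CUBIC),alpha=1.4))
E
```

```text
clock: 9.88
position: [0.4766, -0.1322, 0.1851]
tool_rot: [-3.14, 0.0, 1.663]
force: [0.7, 1.0, 0.7]
grip_width: 0.0495
finger_force: 0.0
clock: 10.5
position: [0.449, 0.1035, 0.2036]
tool_rot: [3.141, -0.001, 2.614]
force: [-0.4, -1.8, 0.1]
grip_width: 0.0702
finger_force: 0.0
clock: 11.0
position: [0.4496, 0.0994, 0.2038]
tool_rot: [-3.142, -0.0, 2.987]
force: [-0.3, 0.5, 0.8]
grip_width: 0.0699
finger_force: 0.0
[331 208]
201 118
```

View pics/crop4.png

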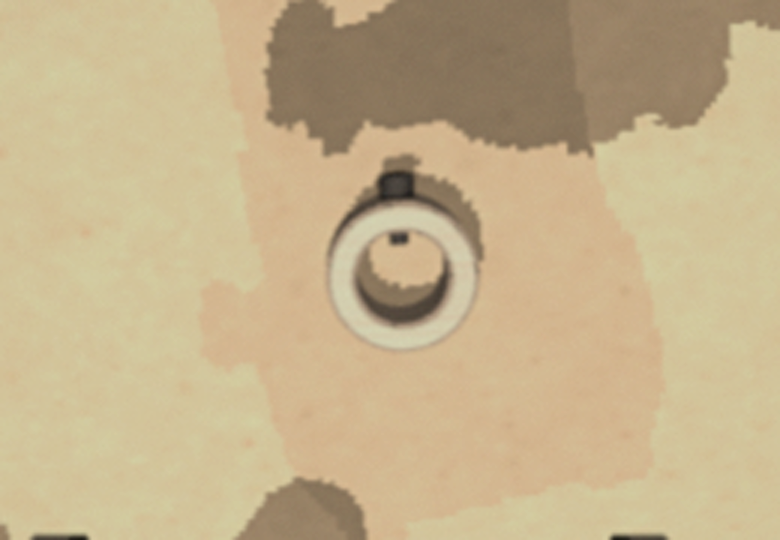

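The collar ring is centred at crop (404,278), its screw head is at (396,185) and its inner tip at (399,238). The screw is nearly in line with the image's vertical.

```bash
python3 - <<'E'
from h import *
c=np.load('w3.npy',allow_pickle=True).item()
f=lambda p:np.array(p)/3.+[201,118]-[.33,.33]
o=plane(c,f([(404,278)]),.026)[0];e=plane(c,f([(331,278),(478,278),(404,205),(404,350)]),.026);print(o,np.hypot(*(e[0]-e[1])[:2]),np.hypot(*(e[2]-e[3])[:2]))
for p,z in[((396,172),.013),((396,186),.018),((399,238),.016)]:
    q=plane(c,f([p]),z)[0];d=q-o;print(q,np.hypot(*d[:2]),'collar yaw',np.arctan2(d[1],d[0])-np.pi)
print(tool([o[0],o[1],.005]),tool([o[0],o[1],.003]))
E
```

```text
[0.44552681 0.11622022 0.026     ] 0.043672538350273335 0.043900046414413245
[0.41573717 0.11864934 0.013     ] 0.029888520276874504 collar yaw -0.08136236922620155
[0.41925041 0.1179297  0.018     ] 0.026331946376497925 collar yaw -0.06496613196273149
[0.43521045 0.11664549 0.016     ] 0.010325120653436774 collar yaw -0.041199333188738585
[0.0065928  0.0159544  0.19876622] [0.0065927  0.0159546  0.20076622]
```

Scaled: 0.202 m / 0.8 = 0.2525, 0.195 m / 0.8 = 0.2438, -0.085 rad / 6.2832 = -0.0135.

```bash
echo '[[[0.07,0.0075,0.0188,0.075,0,0,-0.0135],[0.07,0.0075,0.0188,0.15,0,0,-0.0135],[0.07,0.0075,0.0188,0.2125,0,0,-0.0135],[0.07,0.0075,0.0188,0.2438,0,0,-0.0135],[0.07,0.0075,0.0188,0.2525,0,0,-0.0135]]]' | python3 nudge.py
echo '[[[0.07,0,0,0,0,0,0],[0.0,0,0,0,0,0,0],[0.0,0,0,0,0,0,0],[0.0,0,0,0,0,0,0],[0.0,0,0,0,0,0,0]]]' | python3 nudge.py 30
```

```text
clock: 11.68
position: [0.4453, 0.1148, 0.0005]
tool_rot: [-3.14, -0.002, 3.074]
force: [-0.6, -0.0, 0.5]
grip_width: 0.0699
finger_force: 0.0
clock: 12.3
position: [0.4465, 0.1156, 0.0029]
tool_rot: [3.141, 0.002, 3.076]
force: [-1.1, -0.7, 11.8]
grip_width: 0.045
finger_force: 29.0
```

Scaled: -0.16 m / 0.8 = -0.2, -0.15 m / 0.8 = -0.1875.

```bash
echo '[[[0.0,0,0,-0.025,0,0,0],[0.0,0,0,-0.075,0,0,0],[0.0,0,0,-0.1375,0,0,0],[0.0,0,0,-0.1875,0,0,0],[0.0,0,0,-0.2,0,0,0]]]' | python3 nudge.py 40
echo '[[[0.0,-0.01,-0.0625,0,0,0,-0.0271],[0.0,-0.0225,-0.125,0,0,0,-0.0271],[0.0,-0.0338,-0.1875,0,0,0,-0.0271],[0.0,-0.045,-0.25,0,0,0,-0.0271],[0.0,-0.0563,-0.3063,0,0,0,-0.0271]]]' | python3 nudge.py
echo '[[[0.0,0,0,0,0,0,0],[0.0,0,0,0,0,0,0],[0.0,0,0,0,0,0,0]]]' | python3 nudge.py
python3 - <<'E'
from h import *
c=bot.calibration('wrist');im=bot.grab_frame('wrist')
np.save('w4.npy',c,allow_pickle=True);cv2.imwrite('pics/w4.png',im)
s=bot.observe();print(s['qpos'])
b=s['position'];print(proj(c,[[b[0],b[1],b[2]+.023],[.4753,-.132,.095],[.4753,-.132,.05]]))
a=im[160:400,160:480]
cv2.imwrite('pics/crop5.png',cv2.convertScaleAbs(cv2.resize(a,None,fx=2.5,fy=2.5,interpolation=cv2.INTER_CUBIC),alpha=1.4))
E
```

```text
clock: 12.92
position: [0.4468, 0.1159, 0.1644]
tool_rot: [3.139, 0.004, 3.076]
force: [-0.1, -0.7, -2.4]
grip_width: 0.0448
finger_force: 42.4
clock: 13.55
position: [0.4745, -0.1338, 0.1615]
tool_rot: [3.141, -0.0, -3.037]
force: [0.1, 0.2, -1.3]
grip_width: 0.0449
finger_force: 42.3
clock: 13.92
position: [0.4748, -0.1309, 0.1616]
tool_rot: [3.141, -0.0, -3.035]
force: [0.4, -0.2, -2.0]
grip_width: 0.0449
finger_force: 42.3
[-0.17576914  0.44590579  0.42691401  2.02647041 -0.27355977  0.72370414
  2.09812462]
[[317.66736134 340.37077533]
 [315.43620713 259.87141983]
 [315.58356248 238.91527921]]
```

View pics/crop5.png

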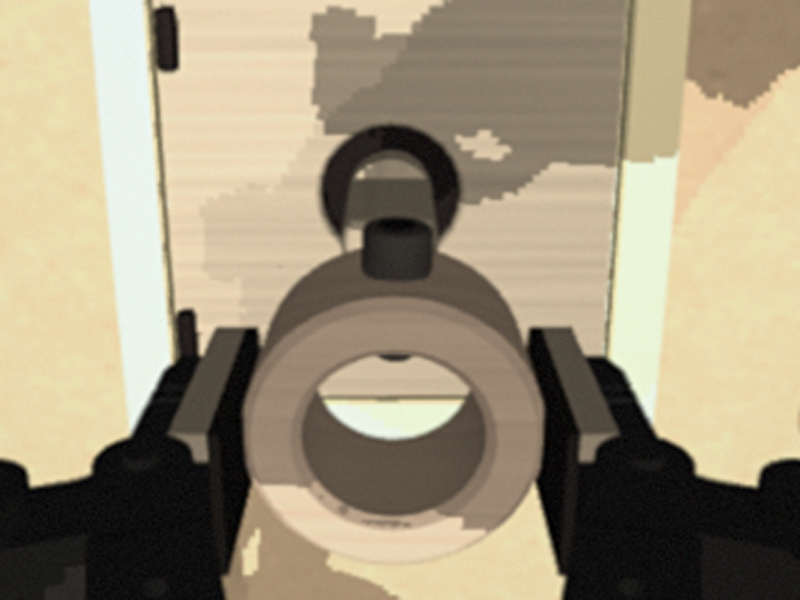

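The crop shows the collar level between the fingers with its ring spanning x 246-545 and y 297-563. The screw points straight up in the image at (397,250), and the shaft's flat faces the front. I'll compute the collar's offset from the TCP.

```bash
python3 - <<'E'
from h import *
c=np.load('w4.npy',allow_pickle=True).item()
s=bot.observe();t=np.array(s['position']);f=lambda p:np.array(p)/2.5+[160,160]-[.4,.4]
z=t[2]+.023
e=plane(c,f([(246,432),(545,432),(395.5,297),(395.5,563)]),z)
print(np.linalg.norm(e[0]-e[1]),np.linalg.norm(e[2]-e[3]),'collar',(e[0]+e[1])/2,(e[2]+e[3])/2)
b=plane(c,f([(302,435),(486,435),(394,355),(394,526)]),z);print('bore',np.linalg.norm(b[0]-b[1]),np.linalg.norm(b[2]-b[3]),(b[0]+b[1])/2,(b[2]+b[3])/2)
k=plane(c,f([(397,222)]),z-.008)[0];print('screw',k)
h=plane(c,f([(321,190),(461,190),(391,124)]),.05);print('hole c',(h[0]+h[1])/2,'front',h[2])
print(t)
E
```

```text
0.044049888339465916 0.0446733356899814 collar [ 0.47158244 -0.13130148  0.18471494] [ 0.47241355 -0.13121954  0.18471494]
bore 0.027104023456436328 0.02889315219778974 [ 0.4720605  -0.13147764  0.18471494] [ 0.4734719  -0.13132826  0.18471494]
screw [ 0.44179293 -0.13428312  0.17671494]
hole c [ 0.4727923  -0.13196353  0.05      ] front [ 0.45354833 -0.13401951  0.05      ]
[ 0.47485908 -0.13100477  0.16171494]
```

I'll shift by about 1.5 mm, descend to just above the shaft end, then continue slowly.

Scaled: 0.056 m / 0.8 = 0.07, -0.0014 m / 0.8 = -0.0018.

```bash
echo '[[[0.0,-0.0018,-0.0013,0.0375,0,0,0],[0.0,-0.0018,-0.0013,0.0625,0,0,0],[0.0,-0.0018,-0.0013,0.07,0,0,0],[0.0,-0.0018,-0.0013,0.07,0,0,0]]]' | python3 nudge.py
echo '[[[0.0,0,0,0.005,0,0,0],[0.0,0,0,0.0088,0,0,0],[0.0,0,0,0.0125,0,0,0],[0.0,0,0,0.0125,0,0,0]]]' | python3 nudge.py
```

```text
clock: 14.48
position: [0.4763, -0.1327, 0.1059]
tool_rot: [3.142, -0.0, -3.036]
force: [-0.8, 0.2, -0.6]
grip_width: 0.0449
finger_force: 42.3
clock: 14.98
position: [0.4762, -0.133, 0.0956]
tool_rot: [3.142, -0.0, -3.037]
force: [0.3, -0.4, -0.9]
grip_width: 0.0447
finger_force: 42.3
```

Scaled: 0.014 m / 0.8 = 0.0175, 0.011 m / 0.8 = 0.0138.

```bash
echo '[[[0.0,0,0.0009,0.005,0,0,0],[0.0,0,0.0009,0.01,0,0,0],[0.0,0,0.0009,0.0138,0,0,0],[0.0,0,0.0009,0.0175,0,0,0],[0.0,0,0.0009,0.0175,0,0,0]]]' | python3 nudge.py
```

```text
clock: 15.6
position: [0.4762, -0.1323, 0.0816]
tool_rot: [3.142, -0.0, -3.037]
force: [0.8, 1.1, -1.0]
grip_width: 0.0452
finger_force: 42.3
```

Still no contact, and the screw is past the shaft end. I'll lower the rest.

Careful with the scale: shifts go in shares of 0.8 m and turns go in shares of 2 pi rad. That gives: 0.018 m / 0.8 = 0.0225, 0.015 m / 0.8 = 0.0188.

```bash
echo '[[[0.0,0,0,0.0063,0,0,0],[0.0,0,0,0.0125,0,0,0],[0.0,0,0,0.0188,0,0,0],[0.0,0,0,0.0225,0,0,0],[0.0,0,0,0.0225,0,0,0]]]' | python3 nudge.py
echo '[[[0.0,0,0,0,0,0,0],[0.0,0,0,0,0,0,0],[0.0,0,0,0,0,0,0]]]' | python3 nudge.py
python3 - <<'E'
from h import *
c=bot.calibration('wrist');im=bot.grab_frame('wrist')
np.save('w5.npy',c,allow_pickle=True)
a=im[160:400,160:480]
cv2.imwrite('pics/crop6.png',cv2.convertScaleAbs(cv2.resize(a,None,fx=2.5,fy=2.5,interpolation=cv2.INTER_CUBIC),alpha=1.5))
E
```

```text
clock: 16.23
position: [0.4761, -0.1323, 0.0635]
tool_rot: [3.142, -0.0, -3.037]
force: [-0.3, -0.1, -1.9]
grip_width: 0.0445
finger_force: 42.3
clock: 16.6
position: [0.4763, -0.1323, 0.0639]
tool_rot: [-3.142, 0.0, -3.037]
force: [-0.6, 0.4, -1.0]
grip_width: 0.0451
finger_force: 42.3
```

View pics/crop6.png

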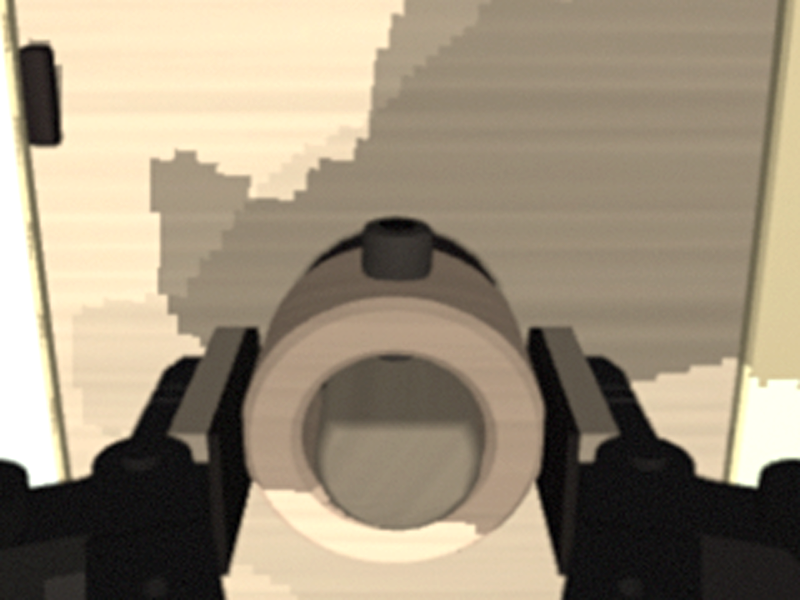

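The picture shows the shaft inside the bore, with its flat edge at about y=424 square to the screw at (397,250) and the front. No contact force registers, and the underside is about 11 mm above the cover. I'll hand it in.

```bash
python3 -c "
from h import *
print(bot.job_done())"
```

```text
the job is handed in; nothing more can be done
None
```

I handed the job in at about 17 s: the cover is flush, the shaft's flat faces the pointer ridge, and the fingers still hold the set-screw collar over the shaft, screw to the front, level and about 11 mm above the cover. I did not go near the spacer, jar, bowl or glass. The hand-in returned no verdict, so these are my own readings.

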